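# Check that a brake lever stops short of the bar

## Task

Check the red brake lever: press it in towards its bar with the backs of the fingers until it comes up against its stop, let it spring all the way back out, then press it in to the stop again and finish while holding it firmly there, fingers clear of the bar. Press only, without forcing it and without gripping the lever or anything else; leave the dark lever and the things lying about where they are.

Things in the scene. Friction and masses are not known exactly. Their poses are not given: they have to be found in the camera images.
- brake_stand: Grey bench stand fixed to the table (base 110x160 mm) with a handlebar end at height 100 mm and the red lever. Origin: mid-stand, on the table; y along the bar; the lever is on the -x side, roughly facing the robot (yaw -0.5 to 0.4). Highest: clamp at y +65 mm, 122 mm. Lever pivot (upright) at (-34, 30, 100) mm; the lever runs to -y. 
- brake_bar: Handlebar end of the red-lever stand, fixed: steel tube 22 mm thick with a black rubber grip 32 mm thick (37 mm at its two flanges) along y from +4 to -105 mm. Origin on the bar's axis above the stand's origin, height 100 mm; y along the bar.
- brake_blade (a point): Blade of the red brake lever: 112 mm long from the pivot, 15 mm high, 10 mm thick. Origin: on its front face (away from the bar), mid height (z 100 mm), 90 mm from the pivot, the place to press. Axes turn with the lever: x square through the blade towards the bar (at rest = the stand's x turned by -0.36 rad), -y along it to its free end, z up. Pivot at (5, 90, 0) mm.
- brake_lever (a joint): Angle of the red brake lever: 0 at rest (out), grows as it is pressed in, 0.27 rad at its stop, about 20 mm short of the rubber grip. A spring returns it. At the pressing place it takes about 2.5 N to start and 8 N just before the stop; the stop is rigid; do not exceed 40 N.
- clutch_stand: Grey bench stand fixed to the table (base 110x160 mm) with a handlebar end at height 100 mm and the dark grey lever. Origin: mid-stand, on the table; y along the bar; the lever is on the -x side, roughly facing the robot (yaw -0.5 to 0.4). Highest: clamp at y +65 mm, 122 mm. Lever pivot (upright) at (-34, 30, 100) mm; the lever runs to -y. Already checked, leave alone.
- clutch_lever (a joint): Angle of the dark grey clutch lever: 0 at rest (out), grows as it is pressed in, 0.27 rad at its stop, about 20 mm short of the rubber grip. A spring returns it. Must stay at 0.
- tally: Small white and black hand tally counter with a ring, lying, 72x44x20 mm, loose bystander. Origin: centre of its underside.
- white_coupling: White plastic coupling, upright, 33x33x46 mm, loose bystander. Origin: centre of its underside.
- charger: Dark grey box-shaped power adapter, 44x91x26 mm, loose bystander. Origin: centre of its underside.
- gauge: Grey gauge block, 60x30x45 mm, loose bystander. Origin: centre of its underside.
- flashlight: Black torch standing on end, 32x32x100 mm, loose bystander. Origin: centre of its underside.
- coupling_far: White plastic coupling, upright, 33x33x46 mm, loose bystander. Origin: centre of its underside.

How it is judged:
By the outcome, as a careful person would: the job done as asked, in the order asked, and still so for the second after the job is handed in, while the arm keeps its last pose, push and grip.
It also fails if it takes over 45 s, if anything falls off the work surface, if the arm or the gripper's body presses on something with over 40 N, if the wrist force passes 120 N, or if a joint passes its speed limit or range.

## Robot

A 6-joint arm with a two-finger parallel gripper is mounted at the origin on a cart in front of the work surface, level with it; the furniture and walls round the work are solid. World frame = base frame: x ahead of the robot, y to its left, z up, the work surface at z = 0. Lengths are in m, angles in rad, forces in N, time in s.
With the tool pointing down it reaches from about 0.3 to 0.775 m from the base axis. Payload 14.6 kg.
Tool frame: the origin (TCP) lies at the very end of the fingers, on their centre line; the grasp point (between the pads) lies 19 mm behind it; y points along the fingers, z is the direction in which the jaws open and shut, and the axes are right-handed (so a half turn about y gives the same grasp; the last joint's range is limited). The gripper opens to 85 mm and grips with 20 to 120 N. Pads are 22 mm wide; open, the fingers measure 114 mm over their backs; the gripper's body (76 mm by 85 mm) begins 54 mm behind the grasp point. The pads swing forward as they close: fully open they stand 13 mm farther back than shut.
Start: joints at [1.115, 0.3, 1.521, -0, 1.321, -0.067], TCP at [0.208, 0.509, 0.231] pointing down, gripper open.
Joint ranges: [-3.03, 3.03], [-0.79, 2.21], [0.23, 2.52], [-1.04, 4.18], [0, 3.07], [-2.55, 2.55]. Speed limits (rad/s): [2.22, 2.22, 2.57, 3.14, 3.14, 3.14].

## Interface

Orientations are given as a unit quaternion [w, x, y, z].
In Python, from rig import bot gives the robot as it stands. The module is installed in compiled form; this text tells all that it offers.
- The arm moves only by the tool servo_tool, never from a script. Its argument "rows" is a list of rows, each a list of 6 numbers: the shift along the world's x, y, z each as a share of 0.25 m, from -1 to 1, then the turn, a rotation vector about the world's x, y, z each as a share of pi/2 rad, from -1 to 1. A call has 1 to 10 rows; each row is the pose to reach, as a shift and turn from the pose commanded when the call began; what a row does not reach only later rows make up. A row lasts 1/8 s, in which the tool goes at most 62.5 mm and 10.7 degrees, less where a joint would pass 70% of its speed; a pose out of reach is approached as far as the arm can. A call with a number of a shift or a turn outside -1 to 1 is refused whole. A call with a gripper value outside its range is refused whole. "hand" is the finger opening in mm, from 0 to 85.4, set as the call begins (left out, the last holds). The fingers move at their own pace and stop on an object; "force" is the grip in N (left out, the last holds). Time passes only in rows, so rows that repeat a pose let the fingers close. It gives the time, the measured TCP pose, the force and the opening at its end, in the units of the state.
- bot.read_state(): the state, without advancing time (a new reading comes with each control period).
- bot.read_camera(name): name is "scene" or "top" or "wrist"; returns the picture (400x640x3 uint8, red, green, blue); there is no depth.
- bot.camera_info(name): a dict with "mtx" (3x3 intrinsics, pixels), "distortion" ([k1, k2, p1, p2, k3] as OpenCV has them; the pictures are not rectified), "R" (3x3) and "t" (3): a world point X has camera coordinates R X + t; the wrist camera has in their place "tool_from_camera" (4x4, takes a point from camera to tool coordinates, whose origin is the TCP and whose axes are the tool frame's). Camera axes: x right, y down, z forward; pixel columns grow to the right and rows downward; lengths in m; the calibration is good to about 2 mm. A picture is of the moment at which its call begins: read the wrist's pose just before it. camera_info takes no time and is no camera call.
- bot.job_done(): hands the job in, once; it reports no verdict.
The state is a dict: "t": time; "joints": joint angles; "qvel": joint speeds; "effort": joint torques, N m; "tcp_pos": TCP position; "eef_rot": TCP orientation; "force": force on the tool from outside, world axes, zero at the start; "torque": the same for the moment, N m; "width": finger opening in m.
Only numpy, scipy, OpenCV 4.12 (cv2) and the standard library are available. Lean on these libraries where they do the work, as an engineer would, in place of code of your own. Each camera call takes 0.05 s, during which the arm holds its last target.

## Working session

There is one attempt and no reset: what is moved stays moved. The work goes in short steps, Python scripts to look and compute and a tool call to move; the robot and the scene stay as the last step left them, time stands still between calls to the robot, and variables do not carry over. Pictures are saved under pics/ and viewed, and the job is handed in when it is done.

Besides the shell and the picture viewer there is one more tool, called after "Emit:" by a JSON object that holds its "op" and its "data". servo_tool: Moves the arm, as the interface text tells. Shift numbers are shares of 0.25 m and turn numbers shares of pi/2 rad, none past 1 either way. Its arguments: {"type":"object","properties":{"rows":{"type":"array"},"hand":{"type":"number"},"force":{"type":"number"}},"required":["rows"]}

```bash
mkdir -p pics; python3 - <<'E'
from rig import bot
import cv2
for n in ["scene","top","wrist"]:
    im=bot.read_camera(n); cv2.imwrite(f"pics/{n}0.png",im[:,:,::-1])
    i=bot.camera_info(n); print(n,i)
s=bot.read_state()
print(s)
E
```

```text
scene {'mtx': array([[362.02222917,   0.        , 320.43706586],
       [  0.        , 362.02222917, 201.2430317 ],
       [  0.        ,   0.        ,   1.        ]]), 'distortion': array([-0.07057403,  0.        ,  0.        ,  0.        ,  0.        ]), 'R': array([[ 0.83546521, -0.54949706,  0.0071319 ],
       [-0.38323253, -0.59187693, -0.70909416],
       [ 0.39386636,  0.58969032, -0.70507773]]), 't': array([-0.36354347,  0.37101453,  0.63534238])}
top {'mtx': array([[490.38761726,   0.        , 318.77579401],
       [  0.        , 490.38761726, 203.02615405],
       [  0.        ,   0.        ,   1.        ]]), 'distortion': array([0.02410863, 0.        , 0.        , 0.        , 0.        ]), 'R': array([[ 1.89170025e-02, -9.99819601e-01,  1.70655827e-03],
       [-9.98062604e-01, -1.89848920e-02, -5.92504265e-02],
       [ 5.92721366e-02, -5.82411518e-04, -9.98241691e-01]]), 't': array([0.15851713, 0.55188062, 1.08282418])}
wrist {'mtx': array([[360.27572776,   0.        , 319.97487902],
       [  0.        , 360.27572776, 203.36548906],
       [  0.        ,   0.        , 
[... 433 characters left out ...]
e+00,
         1.00000000e+00]])}
{'t': 0.15, 'joints': array([ 1.11539145e+00,  3.00343915e-01,  1.52144348e+00, -1.78483237e-06,
        1.32067601e+00, -6.65997342e-02]), 'qvel': array([-5.52286757e-05, -1.70777245e-03, -1.26666595e-03,  3.98869218e-05,
        1.79936413e-03,  1.68316093e-03]), 'effort': array([-5.14288913e-04, -5.43674362e+01, -3.61880600e+01, -1.25608794e-04,
        3.13612050e-03,  2.15857932e-05]), 'tcp_pos': array([0.20842177, 0.50879132, 0.23084929]), 'eef_rot': array([-0.69348957,  0.69408474, -0.13667785,  0.13652015]), 'force': array([ 0.20477152, -0.08960848, -0.18954828]), 'torque': array([-0.00982801,  0.02900476, -0.02126425]), 'width': 0.08552263920712763}
```

View pics/scene0.png

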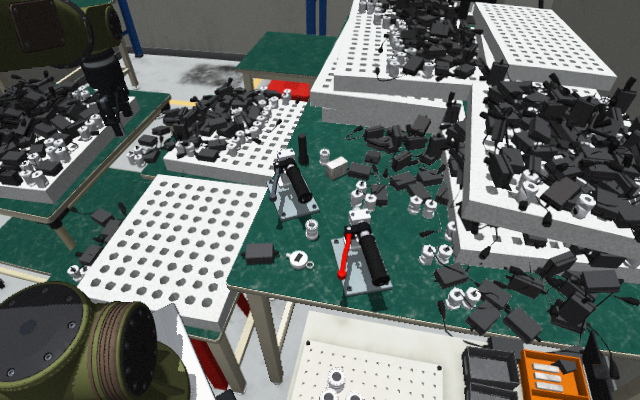

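View pics/top0.png

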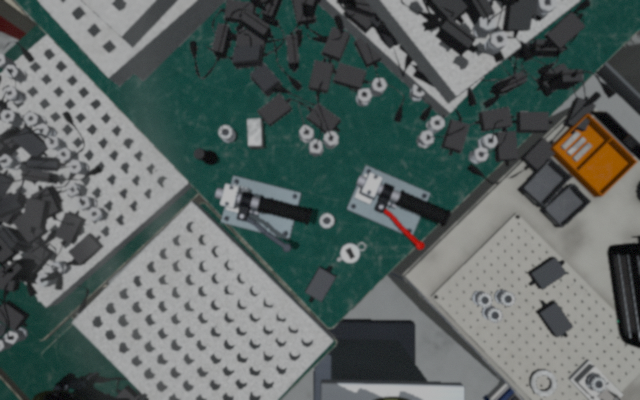

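View pics/wrist0.png

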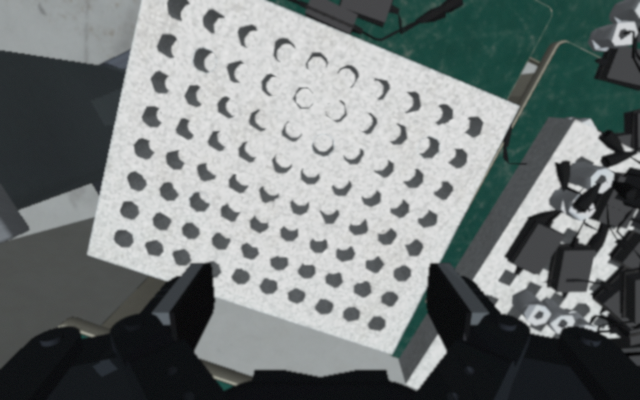

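The top view shows the red lever from about (385,210) to (422,247), with the bar behind it. In the scene view it runs from (349,230) to (341,277). I'll measure both.

```bash
cat > h.py <<'E'
import numpy as np, cv2
from rig import bot
def ray(n,px,st=None):
    i=bot.camera_info(n); p=cv2.undistortPoints(np.array(px,float).reshape(-1,1,2),i["mtx"],i["distortion"]).reshape(-1,2)
    d=np.c_[p,np.ones(len(p))]
    if n=="wrist":
        from scipy.spatial.transform import Rotation as Ro
        q=st["eef_rot"];R=Ro.from_quat([q[1],q[2],q[3],q[0]]).as_matrix();T=i["tool_from_camera"]
        return R@T[:3,3]+st["tcp_pos"],(R@T[:3,:3]@d.T).T
    R=i["R"];return -R.T@i["t"],(R.T@d.T).T
def plane(n,px,z,st=None):
    o,d=ray(n,px,st);return o+d*((z-o[2])/d[:,2])[:,None]
def tri(rays):
    A=np.zeros((3,3));b=np.zeros(3)
    for o,d in rays:
        d=d/np.linalg.norm(d);P=np.eye(3)-np.outer(d,d);A+=P;b+=P@o
    x=np.linalg.solve(A,b);return x,[np.linalg.norm((np.eye(3)-np.outer(d,d)/(d@d))@(x-o)) for o,d in rays]
def red(im):
    h=cv2.cvtColor(im,cv2.COLOR_RGB2HSV);return (((h[...,0]<8)|(h[...,0]>172))&(h[...,1]>150)&(h[...,2]>70)).astype(np.uint8)
E
python3 - <<'E'
from h import *
for n,roi in [("scene",(320,220,380,300)),("top",(370,195,435,260))]:
    im=cv2.cvtColor(cv2.imread(f"pics/{n}0.png"),cv2.COLOR_BGR2RGB)
    m=red(im);x0,y0,x1,y1=roi;k=np.zeros_like(m);k[y0:y1,x0:x1]=m[y0:y1,x0:x1]
    ys,xs=np.nonzero(k);p=np.c_[xs,ys].astype(float)
    r=cv2.minAreaRect(p.astype(np.float32));print(n,len(p),cv2.boxPoints(r).round(1).tolist())
    l=cv2.fitLine(p.astype(np.float32),cv2.DIST_L2,0,.01,.01).ravel();t=(p-l[2:])@l[:2]
    print(l,t.min(),t.max(), (l[2:]+l[:2]*t.min()),(l[2:]+l[:2]*t.max()))
    e=np.array([l[2:]+l[:2]*t.min(),l[2:]+l[:2]*t.max()])
    print(plane(n,e,.1),plane(n,e,.1075))
    c=im[y0-30:y1+30,x0-40:x1+40];cv2.imwrite(f"pics/{n}crop.png",cv2.resize(c,None,fx=5,fy=5,interpolation=2)[:600,:800,::-1])
    globals()[n]=e
for a in (0,1):
  for b in (0,1):
    f=lambda n,j:(lambda o,d:(o,d[0]))(*ray(n,globals()[n][j]))
    print(a,b,tri([f("scene",a),f("top",b)]))
E
```

```text
scene 248 [[336.20001220703125, 278.5], [342.8999938964844, 232.0], [351.29998779296875, 233.1999969482422], [344.6000061035156, 279.70001220703125]]
[ 1.7855997e-01 -9.8392904e-01  3.4430243e+02  2.5729434e+02] -22.12506880102137 24.921266687536445 [340.35177749 279.0638397 ] [348.75236993 232.77358408]
[[ 0.45133144 -0.04596189  0.1       ]
 [ 0.53668254  0.04159942  0.1       ]] [[ 0.44820675 -0.04973687  0.1075    ]
 [ 0.53251469  0.03675427  0.1075    ]]
top 259 [[381.5, 212.5], [387.0, 207.0], [425.0, 245.0], [419.5, 250.5]]
[  0.7043415   0.7098613 406.21234   232.06564  ] -31.314138735422603 22.436605368962773 [384.15649476 209.83694875] [422.01537294 247.99252068]
[[ 0.53226538  0.03355962  0.1       ]
 [ 0.45519734 -0.04507327  0.1       ]] [[ 0.53190543  0.03456646  0.1075    ]
 [ 0.45540779 -0.04348445  0.1075    ]]
0 0 (array([ 0.52630885,  0.02149368, -0.04726387]), [np.float64(0.015042451091769755), np.float64(0.015042451091769559)])
0 1 (array([ 0.45392391, -0.04499939,  0.09674602]), [np.float64(0.0014014726217052701), np.float64(0.0014014726217052313)])
1 0 (array([0.53150801, 0.0350719 , 0.10985795]), [np.float64(0.00033910975364665906), np.float64(0.0003391097536464482)])
1 1 (array([ 0.4659548 , -0.02657709,  0.21267566]), [np.float64(0.009260132866555044), np.float64(0.00926013286655505)])
```

```bash
ls -la .
```

```text
total 16
drwxr-xr-x  3 agent agent 4096 Dec  6 02:54 .
drwxr-xr-x 23 root  root  4096 Dec  6 02:53 ..
-rw-r--r--  1 agent agent  971 Dec  6 02:54 h.py
drwxr-xr-x  2 agent agent 4096 Dec  6 02:54 pics
```

```bash
python3 - <<'E'
from h import *
from scipy.spatial.transform import Rotation as Ro
s=bot.read_state();q=s["eef_rot"];R=Ro.from_quat([q[1],q[2],q[3],q[0]]).as_matrix();print(R.round(3))
zy=np.arctan2(R[1,2],R[0,2]);print("tool z heading",zy, "joint6",s["joints"][5],"j1",s["joints"][0])
for h in(-.775,-.64,-.505): print(h, [((h+k-zy+np.pi)%(2*np.pi)-np.pi) for k in (0,np.pi)])
E
```

```text
[[ 0.925 -0.     0.379]
 [-0.379 -0.001  0.925]
 [-0.    -1.    -0.001]]
tool z heading 1.181991650302563 joint6 -0.06659973418068406 j1 1.1153914491590606
-0.775 [np.float64(-1.9569916503025628), np.float64(1.1846010032872307)]
-0.64 [np.float64(-1.821991650302563), np.float64(1.3196010032872305)]
-0.505 [np.float64(-1.6869916503025628), np.float64(1.4546010032872303)]
```

View pics/topcrop.png

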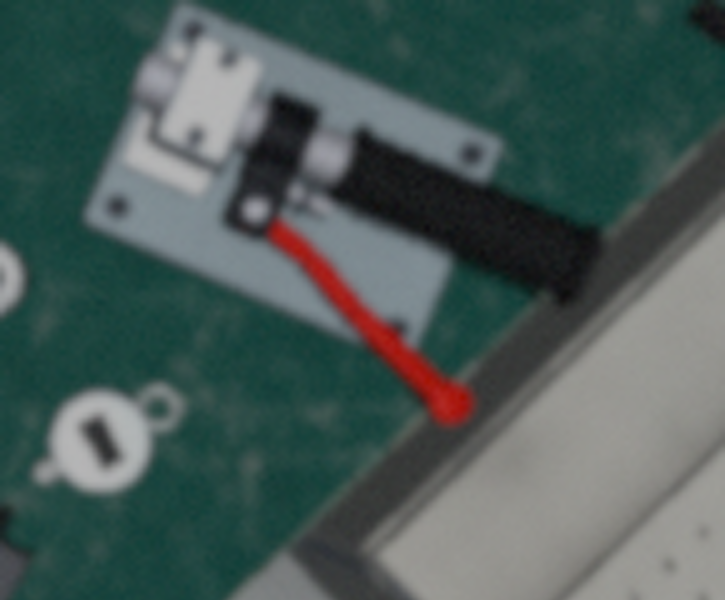

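View pics/scenecrop.png

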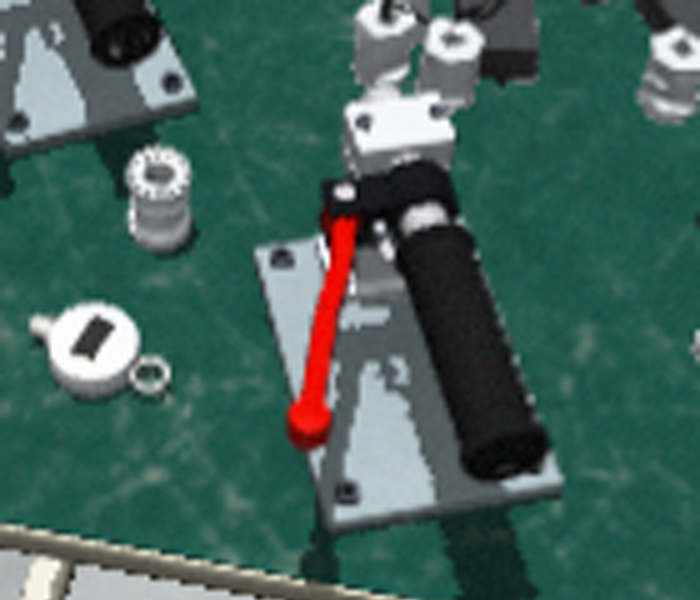

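```bash
python3 - <<'E'
from h import *
f=lambda n,p:(lambda o,d:(o,d[0]))(*ray(n,p))
print("pivot screw",tri([f("top",(381,207)),f("scene",(349,228.4))]))
print(plane("top",[(381,207)],.115))
print("ball",tri([f("top",(420.2,245.4)),f("scene",(341.8,274.6))]),plane("top",[(420.2,245.4)],.1))
# grip ends: top axis
g=np.array([[355,165],[580,265]])/5+[330,165];w=plane("top",g,.116);print("grip",w,np.arctan2(*( (w[1]-w[0])[:2]*[1,-1])))
# tally, base corner in scene (0 height)
print("tally",plane("top",np.array([[100,442]])/5+[330,165],.02), "coupling",plane("top",[(326,221)],.046),"charger",plane("top",[(321,283)],.026))
E
```

```text
pivot screw (array([0.53700773, 0.04211613, 0.11409718]), [np.float64(0.00029903685770351013), np.float64(0.0002990368577035726)])
[[0.53720996 0.04206482 0.115     ]]
ball (array([ 0.45976189, -0.0404346 ,  0.10197708]), [np.float64(0.0008561858954857714), np.float64(0.000856185895485773)]) [[ 0.46043716 -0.04131538  0.1       ]]
grip [[ 0.55629582  0.00168082  0.116     ]
 [ 0.51730143 -0.08994181  0.116     ]] -0.40237689350164524
tally [[0.43789142 0.09755294 0.02      ]] coupling [[0.50813986 0.15251854 0.046     ]] charger [[0.37218243 0.16074103 0.026     ]]
```

Emit:
{"op": "servo_tool", "data": {"rows": [[0.05,-0.12,0,0,0,-0.077],[0.11,-0.24,0,0,0,-0.154],[0.16,-0.37,0,0,0,-0.231],[0.22,-0.49,0,0,0,-0.309],[0.27,-0.61,0,0,0,-0.386],[0.32,-0.73,0,0,0,-0.463],[0.38,-0.86,0,0,0,-0.54],[0.43,-0.98,0,0,0,-0.617],[0.43,-0.98,0,0,0,-0.617]], "hand": 0, "force": 20}}

```text
t: 1.27
tcp_pos: [0.3165, 0.2627, 0.2313]
eef_rot: [0.55, -0.55, 0.445, -0.445]
force: [0.2, -0.4, -0.2]
width: -0.0003
```

Emit:
{"op": "servo_tool", "data": {"rows": [[0.05,-0.12,0,0,0,-0.077],[0.11,-0.24,0,0,0,-0.154],[0.16,-0.37,0,0,0,-0.231],[0.22,-0.49,0,0,0,-0.309],[0.27,-0.61,0,0,0,-0.386],[0.32,-0.73,0,0,0,-0.463],[0.38,-0.86,0,0,0,-0.54],[0.43,-0.96,0,0,0,-0.617],[0.43,-0.96,0,0,0,-0.617],[0.43,-0.96,0,0,0,-0.617]]}}

```text
t: 2.52
tcp_pos: [0.4233, 0.0247, 0.2311]
eef_rot: [0.281, -0.281, 0.649, -0.649]
force: [0.3, 0.5, 0.3]
width: -0.0001
```

```bash
python3 - <<'E'
from h import *
from scipy.spatial.transform import Rotation as Ro
s=bot.read_state();im=bot.read_camera("wrist");cv2.imwrite("pics/w1.png",im[:,:,::-1])
q=s["eef_rot"];R=Ro.from_quat([q[1],q[2],q[3],q[0]]).as_matrix()
print(s["t"],s["tcp_pos"],np.arctan2(R[1,2],R[0,2]),R[2],s["joints"],s["width"],s["force"])
m=red(im);ys,xs=np.nonzero(m);print(len(xs),xs.min(),xs.max(),ys.min(),ys.max())
E
```

```text
2.525 [0.42333509 0.02469937 0.2311159 ] -0.7537274593176989 [ 1.88276410e-04 -9.99999872e-01 -4.68904669e-04] [-2.82370623e-02  1.50590040e-02  1.85121000e+00  1.77942396e-04
  1.27579940e+00  7.25438578e-01] -0.00012474436378911172 [0.25917049 0.51487127 0.34383149]
2176 396 426 69 227
```

View pics/w1.png

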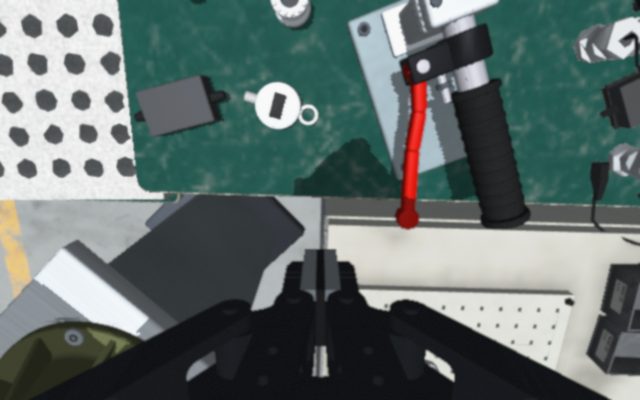

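```bash
python3 - <<'E'
from h import *
s=bot.read_state()
pv,bl=(424,66),(407,216)
f=lambda n,p:(lambda o,d:(o,d[0]))(*ray(n,p,s))
P,e=tri([f("top",(381,207)),f("scene",(349,228.4)),f("wrist",pv)]);print("pivot",P,e)
B,e=tri([f("top",(420.2,245.4)),f("scene",(341.8,274.6)),f("wrist",bl)]);print("ball",B,e)
print(plane("wrist",[pv],.114,s),plane("wrist",[bl],.1,s))
d=(B-P)[:2];print("len",np.linalg.norm(d),"yl",np.arctan2(d[0],-d[1]))
im=cv2.cvtColor(cv2.imread("pics/w1.png"),cv2.COLOR_BGR2RGB);m=red(im)
for y in (100,130,160,180,195,205,215): 
    x=np.nonzero(m[y])[0];print(y,plane("wrist",[(x.min(),y),(x.max(),y)],.1075,s)[:,:2].round(4).tolist())
w=plane("wrist",[(472,100),(504,220)],.108,s);print(w,np.arctan2((w[1]-w[0])[0],-(w[1]-w[0])[1]))
E
```

```text
pivot [0.53739513 0.04304116 0.11297017] [np.float64(0.0012285760027189033), np.float64(3.2663454090533135e-05), np.float64(0.001252503356668607)]
ball [ 0.46033814 -0.03897458  0.0985862 ] [np.float64(0.0025809765910802312), np.float64(0.0006208377596381209), np.float64(0.002136021019247953)]
[[0.53718927 0.04442737 0.114     ]] [[ 0.46034569 -0.03608427  0.1       ]]
len 0.11253604008385443 yl -0.7542354329871258
100 [[0.5184, 0.0317], [0.5251, 0.0254]]
130 [[0.503, 0.0174], [0.5104, 0.0104]]
160 [[0.4869, 0.0024], [0.4939, -0.0042]]
180 [[0.4766, -0.0088], [0.4838, -0.0155]]
195 [[0.4686, -0.0173], [0.4758, -0.0241]]
205 [[0.4635, -0.0235], [0.4702, -0.0298]]
215 [[0.4549, -0.0265], [0.4668, -0.0377]]
[[ 0.54938233  0.0026557   0.108     ]
 [ 0.51373082 -0.08709395  0.108     ]] -0.37811859996509023
```

The three views agree: pivot about (0.537, 0.043), lever yaw -0.755. The gripper is closed and aligned, so I'll lower the fingers in front of the blade.

Emit:
{"op": "servo_tool", "data": {"rows": [[0,0,-0.1,0,0,0],[0,0,-0.2,0,0,0],[0,0,-0.3,0,0,0],[0,0,-0.4,0,0,0],[0,0,-0.5,0,0,0],[0,0,-0.57,0,0,0],[0,0,-0.596,0,0,0],[0,0,-0.596,0,0,0],[0,0,-0.596,0,0,0]]}}

```text
t: 3.7
tcp_pos: [0.4238, 0.0241, 0.083]
eef_rot: [-0.281, 0.28, -0.649, 0.649]
force: [0.4, 0.2, 0.4]
width: -0.0001
```

Emit:
{"op": "servo_tool", "data": {"rows": [[0.02,-0.018,0,0,0,0],[0.05,-0.045,0,0,0,0],[0.08,-0.072,0,0,0,0],[0.1,-0.09,0,0,0,0],[0.115,-0.1,0,0,0,0],[0.12,-0.105,0,0,0,0],[0.12,-0.105,0,0,0,0],[0.12,-0.105,0,0,0,0]]}}

```text
t: 4.7
tcp_pos: [0.4534, -0.0022, 0.0823]
eef_rot: [0.28, -0.28, 0.649, -0.649]
force: [-1.0, 0.4, -0.1]
width: -0.0001
```

```bash
python3 - <<'E'
from h import *
s=bot.read_state();im=bot.read_camera("wrist");cv2.imwrite("pics/w2.png",im[:,:,::-1])
im=bot.read_camera("scene");cv2.imwrite("pics/s2.png",cv2.resize(im[190:310,270:430],None,fx=5,fy=5,interpolation=2)[:,:,::-1])
print(s["t"],s["tcp_pos"],s["force"])
E
```

```text
4.7 [ 0.45337483 -0.00219696  0.0822924 ] [-0.96904444  0.35648466 -0.05841173]
```

View pics/w2.png

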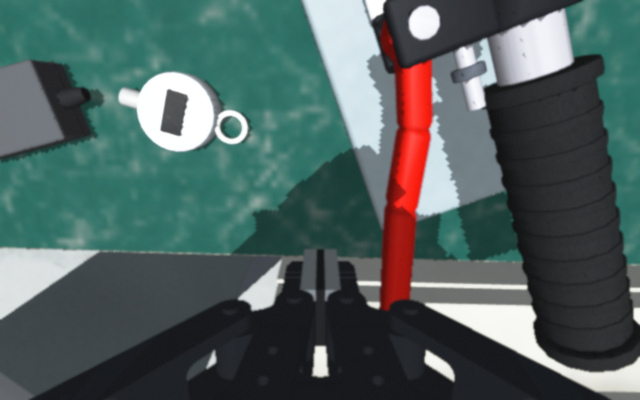

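View pics/s2.png

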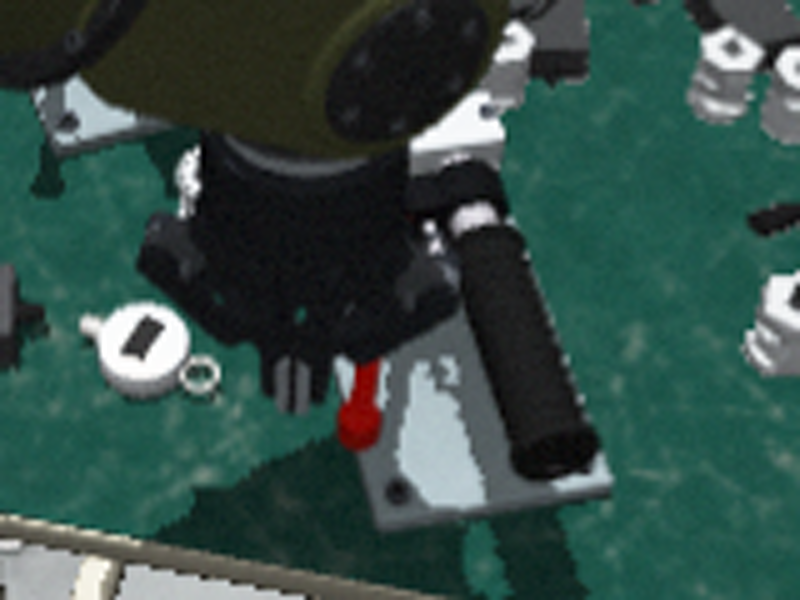

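The knuckles bulge out starting about 30 mm behind the fingertips. I'll raise the tool 5 mm so only the finger backs meet the blade, then press in small steps following the lever's arc.

Emit:
{"op": "servo_tool", "data": {"rows": [[0,0,0.02,0,0,0],[0.018,-0.012,0.02,0,0,0],[0.037,-0.023,0.02,0,0,0],[0.048,-0.038,0.02,0,0,0.032],[0.059,-0.052,0.02,0,0,0.064],[0.059,-0.052,0.02,0,0,0.064]]}}

```text
t: 5.55
tcp_pos: [0.4683, -0.0152, 0.0872]
eef_rot: [0.312, -0.312, 0.635, -0.634]
force: [-1.6, 3.6, 2.1]
width: 0.0002
```

```bash
python3 - <<'E'
from h import *
s=bot.read_state();im=bot.read_camera("wrist");cv2.imwrite("pics/w3.png",im[:,:,::-1])
print(s["t"],s["tcp_pos"],s["force"],s["torque"])
E
```

```text
5.55 [ 0.46834838 -0.01524843  0.08720294] [-1.61845583  3.6419302   2.12613321] [0.67794859 0.30197887 0.11106929]
```

View pics/w3.png

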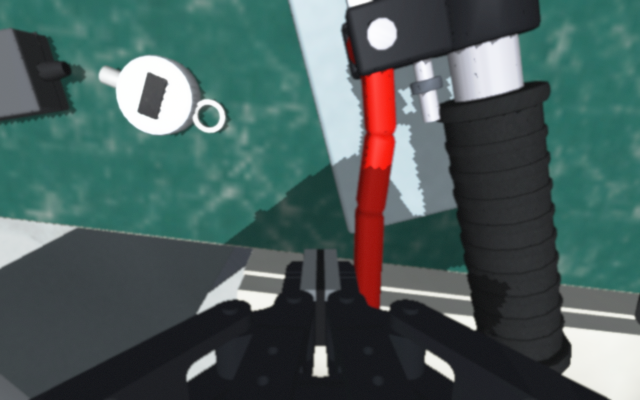

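Emit:
{"op": "servo_tool", "data": {"rows": [[0.012,-0.013,0,0,0,0.032],[0.024,-0.026,0,0,0,0.063],[0.032,-0.034,0,0,0,0.083],[0.032,-0.034,0,0,0,0.083]]}}

```text
t: 6.1
tcp_pos: [0.476, -0.0234, 0.0871]
eef_rot: [0.353, -0.353, 0.613, -0.612]
force: [-4.0, 7.4, 2.7]
width: 0.0002
```

Emit:
{"op": "servo_tool", "data": {"rows": [[0.005,-0.005,0,0,0,0.012],[0.01,-0.009,0,0,0,0.025],[0.01,-0.009,0,0,0,0.025]]}}

```text
t: 6.48
tcp_pos: [0.4783, -0.0256, 0.0871]
eef_rot: [0.364, -0.365, 0.606, -0.605]
force: [-4.2, 6.7, 3.4]
width: 0.0002
```

Emit:
{"op": "servo_tool", "data": {"rows": [[0.004,-0.002,0,0,0,0],[0.004,-0.002,0,0,0,0]]}}

```text
t: 6.72
tcp_pos: [0.479, -0.026, 0.0871]
eef_rot: [0.364, -0.365, 0.606, -0.605]
force: [-6.7, 6.8, 5.3]
width: 0.0001
```

Emit:
{"op": "servo_tool", "data": {"rows": [[0.004,-0.002,0,0,0,0],[0.004,-0.002,0,0,0,0]]}}

```text
t: 6.98
tcp_pos: [0.4794, -0.0262, 0.087]
eef_rot: [0.364, -0.366, 0.607, -0.605]
force: [-11.9, 10.3, 9.1]
width: -0.0001
```

```bash
python3 - <<'E'
from h import *
s=bot.read_state();im=bot.read_camera("wrist");cv2.imwrite("pics/w4.png",im[:,:,::-1])
print(s["t"],s["tcp_pos"],s["force"],s["torque"])
m=red(im)
w=[]
for y in (140,160,180,200,215,230,245,260): 
    x=np.nonzero(m[y])[0]
    if len(x): w.append(plane("wrist",[((x.min()+x.max())/2,y)],.1075,s)[0,:2])
w=np.array(w);print(w.round(4).tolist());d=w-[.537,.043];print(np.arctan2(d[:,0],-d[:,1]))
E
```

```text
6.975 [ 0.47937251 -0.02617169  0.08700647] [-11.92601737  10.32788267   9.12602605] [1.52881095 1.90726338 0.06640601]
[[0.5234, 0.0158], [0.5197, 0.0101], [0.516, 0.0042], [0.5119, -0.0017], [0.5089, -0.0064], [0.5064, -0.0115], [0.5036, -0.0166], [0.501, -0.0219]]
[-0.46486989 -0.48375614 -0.49716512 -0.51058848 -0.51704957 -0.51097446
 -0.51111277 -0.50626204]
```

View pics/w4.png

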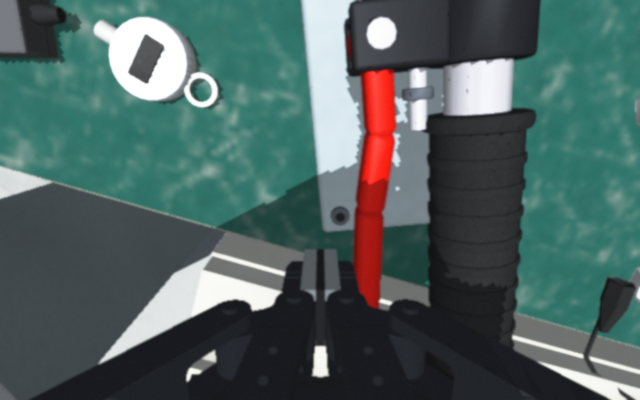

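The lever is at its stop: force is rising steeply past the 8 N spring level, and the lever has swung about 0.29 rad by camera. One slight extra nudge to confirm, then release.

Emit:
{"op": "servo_tool", "data": {"rows": [[0.002,-0.001,0,0,0,0],[0.002,-0.001,0,0,0,0],[0.002,-0.001,0,0,0,0]]}}

```text
t: 7.4
tcp_pos: [0.4795, -0.0263, 0.0869]
eef_rot: [0.364, -0.366, 0.607, -0.604]
force: [-16.4, 11.2, 11.9]
width: 0.0001
```

Emit:
{"op": "servo_tool", "data": {"rows": [[-0.02,0.014,0,0,0,-0.02],[-0.045,0.038,0,0,0,-0.06],[-0.07,0.062,0,0,0,-0.11],[-0.1,0.09,0,0,0,-0.172],[-0.13,0.12,0,0,0,-0.172],[-0.15,0.14,0,0,0,-0.172],[-0.15,0.14,0,0,0,-0.172],[-0.15,0.14,0,0,0,-0.172]]}}

```text
t: 8.4
tcp_pos: [0.444, 0.0076, 0.0874]
eef_rot: [-0.28, 0.28, -0.649, 0.649]
force: [0.5, 0.5, 0.1]
width: 0.0002
```

```bash
python3 - <<'E'
from h import *
s=bot.read_state();im=bot.read_camera("wrist");cv2.imwrite("pics/w5.png",im[:,:,::-1])
print(s["t"],s["tcp_pos"],s["force"],s["torque"])
m=red(im)
w=[]
for y in (140,160,180,200,215,230,245,260): 
    x=np.nonzero(m[y])[0]
    if len(x): w.append(plane("wrist",[((x.min()+x.max())/2,y)],.1075,s)[0,:2])
w=np.array(w);d=w-[.537,.043];print(np.c_[np.hypot(*d.T),np.arctan2(d[:,0],-d[:,1])].round(3).tolist())
E
```

```text
8.4 [0.44396918 0.00757508 0.08736053] [0.4809706  0.46123362 0.06276752] [ 0.05600205  0.00987963 -0.01174588]
[[0.032, -0.791], [0.039, -0.804], [0.046, -0.812], [0.053, -0.816], [0.059, -0.82], [0.064, -0.815], [0.07, -0.811], [0.076, -0.802]]
```

View pics/w5.png

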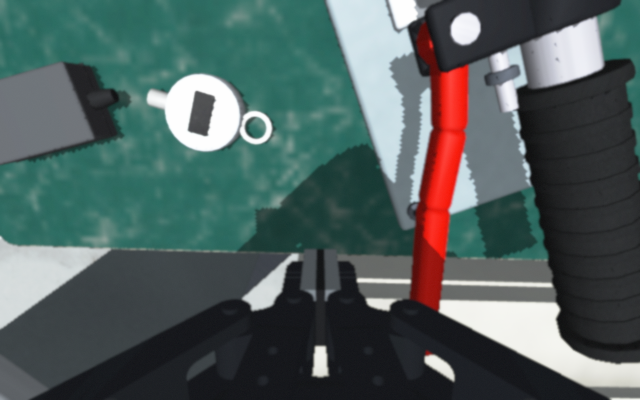

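The lever sprang fully back: its angle of -0.80 matches the initial reading, and contact force is zero with a clear gap. Second press.

Emit:
{"op": "servo_tool", "data": {"rows": [[0.037,-0.031,0,0,0,0],[0.074,-0.062,0,0,0,0],[0.085,-0.076,0,0,0,0.032],[0.096,-0.091,0,0,0,0.064],[0.108,-0.104,0,0,0,0.096],[0.121,-0.117,0,0,0,0.127],[0.132,-0.129,0,0,0,0.155],[0.14,-0.136,0,0,0,0.172],[0.14,-0.136,0,0,0,0.172]]}}

```text
t: 9.57
tcp_pos: [0.4788, -0.0262, 0.0871]
eef_rot: [0.365, -0.365, 0.606, -0.605]
force: [-5.1, 6.8, 2.7]
width: -0.0001
```

Emit:
{"op": "servo_tool", "data": {"rows": [[0.004,-0.002,0,0,0,0],[0.008,-0.004,0,0,0,0],[0.008,-0.004,0,0,0,0]]}}

```text
t: 9.95
tcp_pos: [0.4794, -0.0266, 0.0869]
eef_rot: [0.364, -0.366, 0.607, -0.604]
force: [-16.6, 12.4, 11.2]
width: -0.0001
```

Emit:
{"op": "servo_tool", "data": {"rows": [[0,0,0,0,0,0],[0,0,0,0,0,0],[0,0,0,0,0,0],[0,0,0,0,0,0],[0,0,0,0,0,0],[0,0,0,0,0,0]]}}

```text
t: 10.7
tcp_pos: [0.4794, -0.0266, 0.0869]
eef_rot: [0.364, -0.366, 0.607, -0.604]
force: [-16.1, 12.9, 10.6]
width: 0.0003
```

```bash
python3 - <<'E'
from h import *
s=bot.read_state();im=bot.read_camera("wrist");cv2.imwrite("pics/w6.png",im[:,:,::-1])
print(s["t"],s["tcp_pos"],s["force"],s["torque"])
m=red(im)
w=[]
for y in (200,215,230,245,260): 
    x=np.nonzero(m[y])[0]
    if len(x): w.append(plane("wrist",[((x.min()+x.max())/2,y)],.1075,s)[0,:2])
w=np.array(w);d=w-[.537,.043];print(np.c_[np.hypot(*d.T),np.arctan2(d[:,0],-d[:,1])].round(3).tolist())
im=bot.read_camera("scene");cv2.imwrite("pics/s6.png",cv2.resize(im[140:310,220:430],None,fx=3.5,fy=3.5,interpolation=2)[:,:,::-1])
E
```

```text
10.7 [ 0.47943481 -0.02659726  0.08691708] [-16.06871306  12.90117181  10.56352171] [1.89692008 2.42570429 0.0447342 ]
[[0.052, -0.506], [0.057, -0.516], [0.063, -0.51], [0.069, -0.507], [0.075, -0.505]]
```

View pics/w6.png

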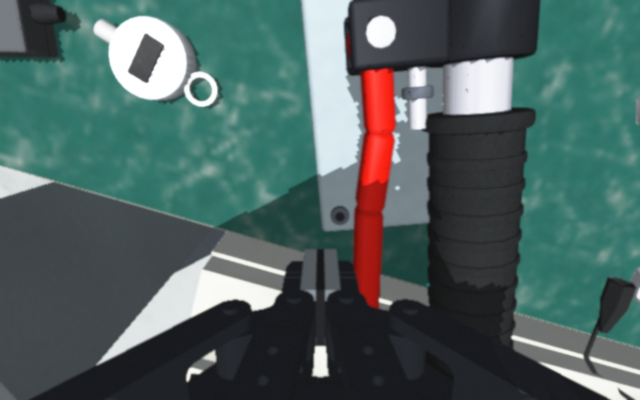

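View pics/s6.png

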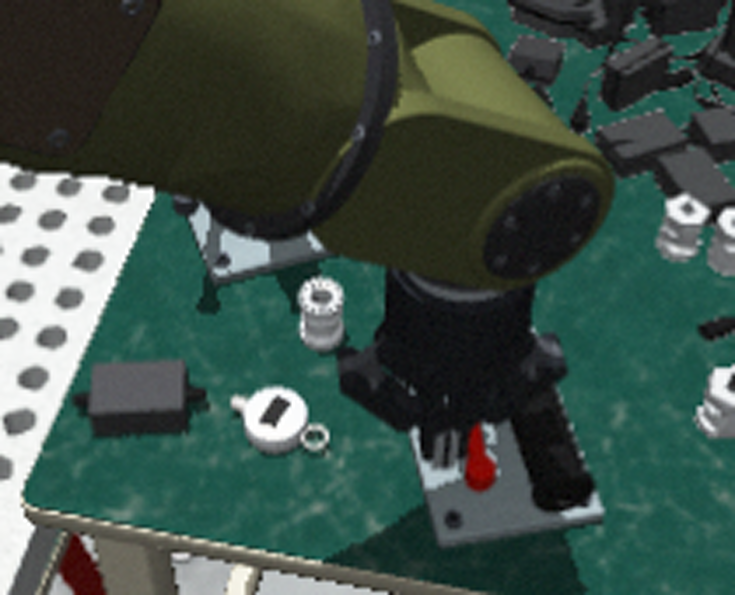

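A torque check puts the resultant force at a single contact point on the finger back, about 14 mm off the centre line. That means the bar isn't being touched. The hold is steady at about 20 N normal, so I'll hand in.

```bash
python3 - <<'E'
from rig import bot
bot.job_done()
s=bot.read_state();print(s["t"],s["tcp_pos"],s["force"])
E
```

```text
the job is handed in; nothing more can be done
the job is handed in; nothing more can be done
```

I pressed the red lever to its stop with the backs of the closed fingers, let it spring back out, then pressed it to the stop again and handed the job in at about 10.8 s while holding it there.

- **First press:** the lever swung about 0.29 rad by the wrist camera (nominal 0.27). The force rose steeply past the 8 N spring level to a peak of about 23 N.
- **Release:** the lever returned to its starting angle within measurement error, with zero contact force and a visible gap to the fingers.
- **Final hold:** the lever shows the same angle as at the first stop (-0.505 rad against -0.506). The push is steady at about 20 N square to the blade, 23 N in total, below the 40 N limit.
- **Clear of the bar:** force and torque together fit a single contact on the finger back, so nothing appears to touch the bar.
- **Other things:** the tally, charger and nearby coupling look undisturbed in the last pictures. The arm hid most of the clutch stand in the last scene view, so I could not check the dark lever there. The arm stayed well above it, and no force showed on the way over.
- **Unexpected reading:** about 11 N of the final force points upward, more than a square push should give. I put it down to friction on the blade.

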